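Hang the scale gauge and feed it in front of the plate camera

ROBOT

A 6-joint arm with a two-finger parallel gripper is mounted at the origin on the work surface. World frame = base frame: x ahead of the robot, y to its left, z up, the work surface at z = 0. Lengths are in m, angles in rad, forces in N, time in s.
With the tool pointing down it reaches from about 0.25 to 0.725 m from the base axis. Payload 4 kg.
Tool frame: the origin (TCP) lies at the very end of the fingers, on their centre line; the grasp point (between the pads) lies 19 mm behind it; x points along the fingers, z is the direction in which the jaws open and shut, and the axes are right-handed (so a half turn about x gives the same grasp; the last joint's range is limited). The gripper opens to 85 mm and grips with 20 to 120 N. Pads are 22 mm wide; open, the fingers measure 114 mm over their backs; the gripper's body (76 mm by 85 mm) begins 54 mm behind the grasp point. The pads swing forward as they close: fully open they stand 13 mm farther back than shut.
Start: joints at [1.194, 0.241, 0.005, 1.335, 0, 1.571], TCP at [0.184, 0.465, 0.231] pointing down, gripper open.
Joint ranges: [-2.72, 2.72], [-1.05, 1.87], [-1.09, 1.28], [-1.99, 2.15], [-1.42, 1.44], [-3.14, 3.14]. Speed limits (rad/s): [2.79, 2.79, 3.14, 3.14, 3.14, 3.14].

INTERFACE

Orientations are given as a unit quaternion [x, y, z, w].
In Python, from workcell import bot gives the robot as it stands.
- The arm moves only by the tool apply_moves, never from a script. Its argument "targets" is one flat list of numbers, 7 for each row, row after row: the shift along the tool's x, y, z in units of 25 cm (1.0 is 25 cm), then the turn, a rotation vector about the tool's x, y, z in units of 0.5 rad (1.0 is 0.5 rad), then the opening, from 0 (shut) to 1 (fully open). In form: [tx, ty, tz, wx, wy, wz, claw, tx, ty, tz, wx, wy, wz, claw, ...]. A call has 1 to 12 rows; each row is the pose to reach, as a shift and turn from the pose commanded when the call began, along the tool's axes at that moment; what a row does not reach only later rows make up. A row lasts 1/12 s, in which the tool goes at most 41.7 mm and 7.16 degrees, less where a joint would pass 70% of its speed; a pose out of reach is approached as far as the arm can. A call with a number of a shift or a turn outside -1 to 1 is refused whole. A call with a gripper value outside its range is refused whole. The fingers move at their own pace and stop on an object; the grip force is fixed at half the most. Time passes only in rows, so rows that repeat a pose let the fingers close. It gives the time, the measured TCP pose, the force and the opening at its end, in the units of the state.
- bot.get_obs(): the state, without advancing time (a new reading comes with each control period).
- bot.camera(name): name is "scene" or "side" or "wrist"; returns (picture, depth): 420x560x3 uint8, red, green, blue; 420x560 float32, m along the optical axis (not along the pixel's ray), 0 where there is no reading.
- bot.camera_params(name): a dict with "fx", "fy", "cx", "cy" (pixels), "dist" ([k1, k2, p1, p2, k3] as OpenCV has them; the pictures are not rectified), "T" (4x4, takes a point from camera to world coordinates); the wrist camera has in their place "tool_from_camera" (4x4, takes a point from camera to tool coordinates, whose origin is the TCP and whose axes are the tool frame's). Camera axes: x right, y up, looking along -z (the intrinsics and any distortion apply to the point x, -y, -z); pixel columns grow to the right and rows downward; lengths in m; the calibration is good to about 2 mm. A picture is of the moment at which its call begins: read the wrist's pose just before it. camera_params takes no time and is no camera call.
- bot.job_done(): hands the job in, once; it reports no verdict.
The state is a dict: "clock": time; "joint_pos": joint angles; "joint_vel": joint speeds; "tau": joint torques, N m; "eef_pos": TCP position; "tool_rot": TCP orientation; "ft_force": force on the tool from outside, world axes, zero at the start; "ft_torque": the same for the moment, N m; "grip_width": finger opening in m.
Only numpy, scipy, OpenCV 4.12 (cv2) and the standard library are available. Lean on these libraries where they do the work, as an engineer would, in place of code of your own. Each camera call takes 0.05 s, during which the arm holds its last target.

TASK

Set up the little bench camera for its scale check: lift the windowed gauge plate out of its wooden stand and hang it by its window on the carriage's hook, upright, with its graduated face out towards the camera. Then turn the feed knob on top of the carriage, which travels along with the carriage as it turns, until the gauge hangs centred in front of the lens. Let go of everything and leave the dishes, dropper bottle, glass cup and jar where they stand.

Things in the scene. Friction and masses are not known exactly. Their poses are not given: they have to be found in the camera images.
- gauge: Aluminium plate on edge in the stand: 8 thick (x), 80 wide (y), 150 high (z), 0.14 kg. Origin: centre of lower edge. Window for the hook: 40 wide, 65 to 100 high. Above it the grip tab, 100 to 150; fingertips kept over 115 clear the hook's lip. +x face graduated: ticks on the tab, and under the window a white ticked strip 4 proud (64 wide, 41 to 59 high). -x face plain.
- stand: Fixed wooden stand, 75 x 115 x 35 high, any yaw. Origin: centre of its underside. A slot along its y, 11 wide and 27 deep (slot floor 8 above the table), holds the gauge; the gauge's x is the stand's x. Lift the gauge straight up 35 or more to clear it.
- hook (a point): Middle of the top of a flat steel strap, 20 wide, 5 thick, 125 above the table, jutting level from the carriage's white housing. x: out along the strap to the camera side; y: carriage travel as the knob turns clockwise. Housing face at x -25; upturned lip at x 20 to 24, 10 high. The gauge hangs between them, window's upper edge on the strap, lower edge then 25 above the table.
- feed_knob_grip (a point): Grip point on the vertical axis of the black feed knob, 167 above the table, 90 behind the hook point (hook x -90). Disc 56 across; on it a grip bar 53 long, 14 thick, its top 7 above this point, the disc 23 below. Axes turn with the knob: x along the bar, z up. The knob sits on the carriage housing (top 130 above the table) and shifts with it.
- feed_knob (a joint): Knob angle, rad, 0 to 3.33, growing clockwise seen from above; at 0 the bar lies along hook x. Starts between 0 and 0.45. Each rad clockwise shifts carriage, hook and knob 45 mm along hook +y (anticlockwise back). Stays where it is left; takes about 0.2 N m.
- carriage (a joint): Carriage position along its bed, m, 0 to 0.15 (= 0.045 x knob angle).
- stage: Fixed bed of the traverse, 120 x 320, rails 28 high, end stops 42 high. Origin: its centre, on the table; x as hook x, y the direction of travel. Knob axis at x 0, y -75 + carriage position; hook point at x 90. The carriage's white housing spans x -40 to 65 and 86 in y.
- lens (a point): Centre of the front glass of the small fixed grey camera, 65 above the table, axes parallel to the stage's; it looks along -x at the gauge, 110 to 140 away. The gauge is centred when its origin has the lens's y in this frame. The camera reaches 110 behind this point, is 85 wide, 94 high.
- dishes: Bystander: stack of three covered culture dishes, 90 across, 42 high. Origin: centre of underside.
- dropper: Bystander: amber dropper bottle, 36 across, 80 high. Origin: centre of underside.
- cup: Bystander: glass cup, 70 across, 75 high. Origin: centre of underside.
- jar: Bystander: white jar with lid, 80 across, 100 high. Origin: centre of underside.
There are look-alikes about, which are no part of the job. What is shaped like the part that bears lens but blue is not meant.

How it is judged:
On the way, in this order (a step that is already met when the one before it is completed fails the run):
1. the gauge hangs by its window on the hook, upright, graduated face towards the camera, let go (z of gauge in the frame of hook between -0.11 and -0.092 m and x of gauge in the frame of hook between -0.025 and 0.024 m and y of gauge in the frame of hook between -0.015 and 0.015 m and angle between gauge's own z axis and vertical below 0.2 rad and angle between the x axis of gauge and the x axis of hook, either way round below 0.3 rad and x of lens in the frame of gauge above 0.04 m and contact force between the fingers and gauge below 0.05 N), for 0.3 s.
2. with the gauge hung, the feed knob is held in the fingers and turned clockwise (contact force between the fingers and feed_knob above 0.5 N and velocity of joint feed_knob above 0.05 rad/s), for 0.1 s.
At the end, for the whole second after the job is handed in: The gauge hangs by its window on the strap (lower edge 92 to 110 mm below it, within 15 mm of its middle, between housing and lip), upright within 0.2 rad, square within 0.3 rad, graduated face to the camera, centre within 10 mm of the lens line, at rest; gauge and knob let go (all of step 1 and y of gauge in the frame of lens between -0.01 and 0.01 m and linear speed of gauge below 0.02 m/s and velocity of joint carriage below 0.005 m/s and contact force between the fingers and feed_knob below 0.05 N); the robot touches nothing.
It fails at once if a bystander (dishes, dropper bottle, cup or jar) is shifted more than 30 mm (distance of any of dishes, dropper, cup, jar from where it was at the start of the episode above 0.03 m).
It fails at once if the gauge is dropped or knocked over (tilted more than 0.9 rad) (angle between gauge's own z axis and vertical above 0.9 rad).
It also fails if it takes over 69 s, if anything falls off the work surface, if the arm or the gripper's body presses on something with over 40 N, if the wrist force passes 120 N, or if a joint passes its speed limit or range.

## Working session

There is one attempt and no reset: what is moved stays moved. The work goes in short steps, Python scripts to look and compute and a tool call to move; the robot and the scene stay as the last step left them, time stands still between calls to the robot, and variables do not carry over. Pictures are saved under pics/ and viewed, and the job is handed in when it is done.

Besides the shell and the picture viewer there is one more tool, called after "Call:" as a command line: name --argument value ..., lists and objects as JSON in quotes. apply_moves: Moves the arm, as the interface text tells. Its arguments: {"type":"object","properties":{"targets":{"type":"array"}},"required":["targets"]}

```bash
ls; mkdir -p pics; cat > h.py <<'E'
import numpy as np,cv2
from workcell import bot
from scipy.spatial.transform import Rotation as R
def snap(n,tag):
    o=bot.get_obs(); im,d=bot.camera(n); p=bot.camera_params(n)
    if 'T' in p: T=np.array(p['T'])
    else:
        W=np.eye(4);W[:3,:3]=R.from_quat(o['tool_rot']).as_matrix();W[:3,3]=o['eef_pos'];T=W@np.array(p['tool_from_camera'])
    cv2.imwrite(f'pics/{tag}.png',im[:,:,::-1]); np.savez(f'{tag}.npz',im=im,d=d,T=T,K=[p['fx'],p['fy'],p['cx'],p['cy']],dist=p['dist'])
def load(tag): return np.load(f'{tag}.npz')
def pts(z,uv,depth=None):
    fx,fy,cx,cy=z['K'];K=np.array([[fx,0,cx],[0,fy,cy],[0,0,1]])
    uv=np.asarray(uv,float).reshape(-1,2)
    n=cv2.undistortPoints(uv.reshape(-1,1,2),K,z['dist']).reshape(-1,2)
    d=z['d'][uv[:,1].astype(int),uv[:,0].astype(int)] if depth is None else depth
    c=np.c_[n[:,0]*d,-n[:,1]*d,-d]
    return c@z['T'][:3,:3].T+z['T'][:3,3]
def cloud(z):
    h,w=z['d'].shape;u,v=np.meshgrid(np.arange(w),np.arange(h))
    return pts(z,np.c_[u.ravel(),v.ravel()]).reshape(h,w,3)
def ray_z(z,uv,h):
    a=pts(z,uv,np.ones(len(np.reshape(uv,(-1,2)))));o=z['T'][:3,3];r=a-o
    return o+r*((h-o[2])/r[:,2])[:,None]
def crop(tag,x0,y0,x1,y1,s,out):
    im=load(tag)['im'][y0:y1,x0:x1,::-1]; cv2.imwrite(f'pics/{out}.png',cv2.resize(im,None,fx=s,fy=s,interpolation=cv2.INTER_CUBIC))
E
python3 - <<'E'
from h import *
print(bot.get_obs())
for n in ['scene','side','wrist']: snap(n,n+'0'); print(n,load(n+'0')['T'].round(3).tolist(),load(n+'0')['K'])
E
```

```text
pics
{'clock': 0.0, 'joint_pos': array([1.19400461e+00, 2.41414996e-01, 3.73231448e-03, 1.33520836e+00,
       1.77844995e-06, 1.57080018e+00]), 'joint_vel': array([ 0.00088586,  0.00047719,  0.00029195,  0.00024713, -0.00117016,
        0.00060838]), 'tau': array([-1.37561612e-03, -3.72317255e+01,  2.52409029e+01,  1.69457216e-02,
       -1.53241735e-04, -3.91688149e-07]), 'eef_pos': array([0.18373657, 0.46433757, 0.23041504]), 'tool_rot': array([-0.39792575,  0.58540794,  0.39709411,  0.58418226]), 'ft_force': array([-0.21559258,  0.26570715, -0.6880991 ]), 'ft_torque': array([-0.03233177,  0.03717365,  0.00135702]), 'grip_width': 0.08542273093318761}
scene [[0.085, -0.728, 0.68, 1.31], [0.996, 0.065, -0.055, -0.087], [-0.004, 0.682, 0.731, 0.979], [0.0, 0.0, 0.0, 1.0]] [426.83842754 426.83842754 280.44587125 208.63609785]
side [[0.682, 0.525, -0.509, -0.056], [-0.732, 0.477, -0.487, -0.549], [-0.013, 0.705, 0.709, 0.919], [0.0, 0.0, 0.0, 1.0]] [399.37592225 399.37592225 273.31918333 201.12973761]
wrist [[0.367, -0.896, -0.249, 0.12], [0.93, 0.353, 0.1, 0.489], [-0.002, -0.269, 0.963, 0.372], [0.0, 0.0, 0.0, 1.0]] [353.53982021 353.53982021 281.07677012 212.74754279]
```

View pics/scene0.png

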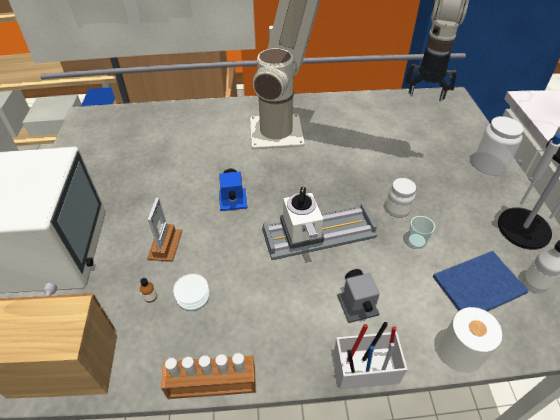

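View pics/side0.png

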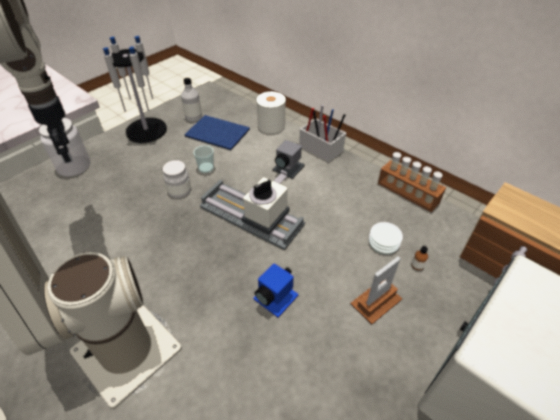

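View pics/wrist0.png

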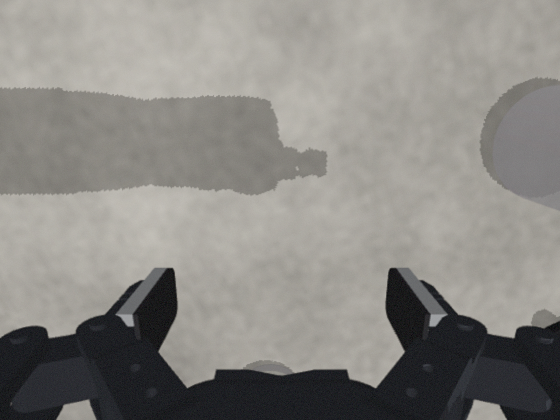

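The scene view shows the stand with gauge at (160,230), carriage (302,215) with strap (310,255), grey camera (360,293) and a blue look-alike (232,190). The grey one is the one meant, and I'll confirm that in crops.

```bash
python3 - <<'E'
from h import *
crop('scene0',250,170,410,330,4,'c1'); crop('scene0',120,160,250,290,4,'c2');crop('side0',190,130,330,260,5,'c3')
crop('side0',340,220,440,330,6,'c4')
E
```

```text
(no output)
```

View pics/c1.png

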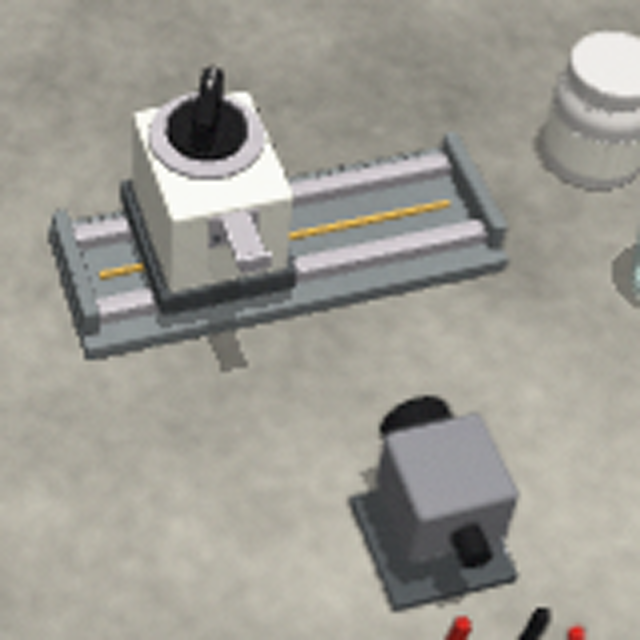

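View pics/c2.png

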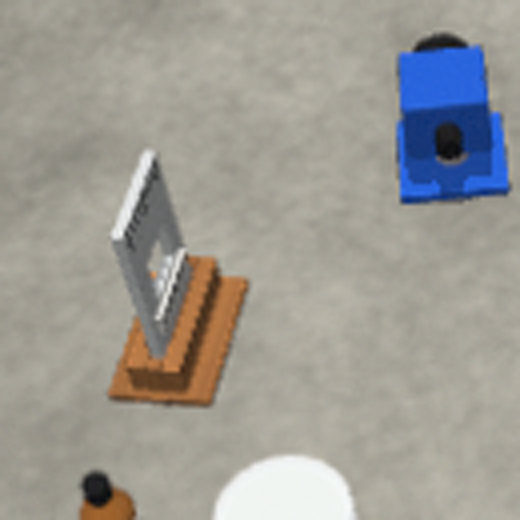

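View pics/c3.png

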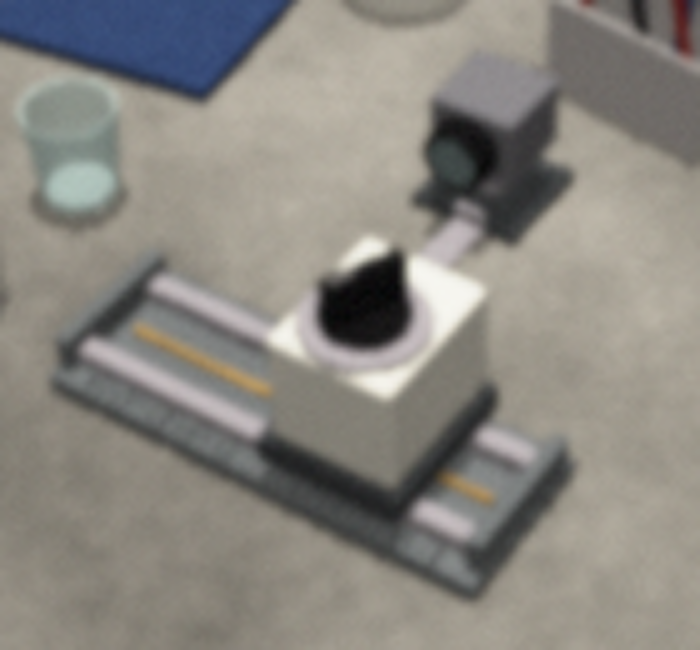

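View pics/c4.png

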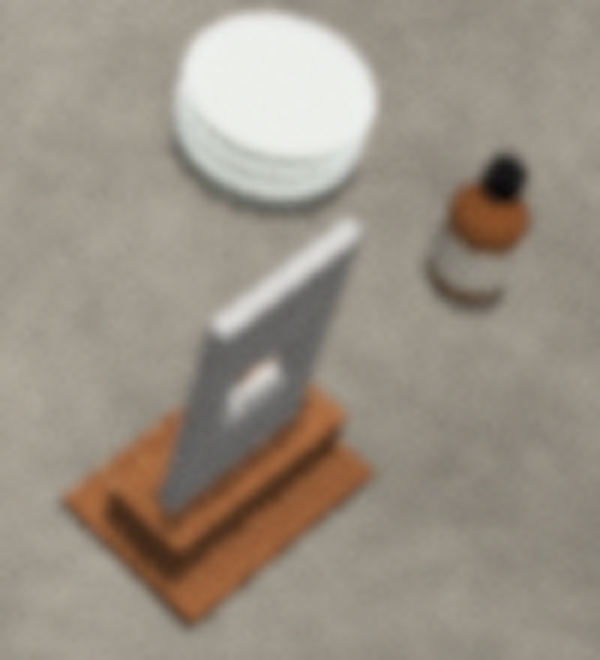

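```bash
python3 - <<'E'
from h import *
def rect(P,n):
    r=cv2.minAreaRect((P[:,:2]*1000).astype(np.float32)); print(n,len(P),'c',np.round(r[0],1),'size',np.round(r[1],1),'ang',round(r[2],1),'z',P[:,2].min().round(3),np.percentile(P[:,2],[50,95]).round(3))
for t in ['scene0','side0']:
    z=load(t);C=cloud(z);print(t)
    b={'scene0':dict(g=(140,190,190,265),s=(255,180,385,260),cam=(335,260,390,325)),'side0':dict(g=(345,250,405,325),s=(195,175,310,245),cam=(270,138,310,178))}[t]
    for k,(x0,y0,x1,y1) in b.items():
        P=C[y0:y1,x0:x1].reshape(-1,3)
        if k=='g':
            rect(P[(P[:,2]>.06)&(P[:,2]<.17)],'gauge>60'); rect(P[P[:,2]>.14],'gtop'); rect(P[(P[:,2]>.025)&(P[:,2]<.045)],'stand')
            print(np.histogram(P[:,2],20))
        if k=='s':
            rect(P[(P[:,2]>.01)&(P[:,2]<.2)],'stage all'); rect(P[(P[:,2]>.122)&(P[:,2]<.136)],'house top');rect(P[(P[:,2]>.15)],'knobbar');rect(P[(P[:,2]>.033)&(P[:,2]<.055)],'endstops')
        if k=='cam':
            rect(P[P[:,2]>.083],'camtop');rect(P[P[:,2]>.03],'cam')
E
```

```text
scene0
gauge>60 504 c [ 514.7 -360.6] size [15.5 83.6] ang 78.6 z 0.06 [0.118 0.159]
gtop 164 c [ 898.1 -240.7] size [878.1  43.4] ang 17.6 z 0.14 [0.157 0.979]
stand 303 c [ 516.1 -361.7] size [ 41.7 107.6] ang 80.2 z 0.026 [0.035 0.04 ]
(array([3182,  214,  194,  146,    0,    0,    0,    0,    0,    0,    0,
          0,    0,    0,    0,    0,    0,    0,    0,   14]), array([-0.00624435,  0.04301875,  0.09228186,  0.14154496,  0.19080806,
        0.24007116,  0.28933427,  0.33859737,  0.38786047,  0.43712357,
        0.48638668,  0.53564978,  0.58491288,  0.63417598,  0.68343908,
        0.73270219,  0.78196529,  0.83122839,  0.88049149,  0.9297546 ,
        0.9790177 ]))
stage all 4486 c [531.9  94.8] size [168.8 322.4] ang 9.1 z 0.01 [0.032 0.144]
house top 642 c [546.6  40.2] size [154.8  85.9] ang 9.7 z 0.122 [0.13  0.135]
knobbar 161 c [896.7 -28.8] size [ 18.  834.5] ang 80.7 z 0.15 [0.175 0.979]
endstops 579 c [513.8  91.3] size [116.6 320.9] ang 8.2 z 0.033 [0.044 0.054]
camtop 756 c [1020.    71.9] size [101.9 653.4] ang 70.1 z 0.083 [0.094 0.098]
cam 1117 c [1016.9   7
[... 513 characters left out ...]
2550472,  0.27172648,  0.31794824,  0.36417   ,  0.41039176,
        0.45661353,  0.50283529,  0.54905705,  0.59527881,  0.64150057,
        0.68772233,  0.73394409,  0.78016586,  0.82638762,  0.87260938,
        0.91883114]))
stage all 4017 c [588.1 101. ] size [284.1 320.6] ang 9.7 z 0.01 [0.041 0.145]
house top 500 c [542.6  36.7] size [152.9  86.6] ang 9.5 z 0.122 [0.13  0.135]
knobbar 198 c [ 223.8 -244.6] size [824.4  47.9] ang 44.1 z 0.15 [0.171 0.919]
endstops 613 c [506.2  87.9] size [114.6 320.1] ang 10.8 z 0.033 [0.043 0.054]
camtop 370 c [ 353.9 -168.6] size [1114.2   83.5] ang 38.6 z 0.083 [0.094 0.129]
cam 683 c [ 392.4 -139.2] size [1208.7  110.5] ang 37.2 z 0.03 [0.086 0.125]
```

```bash
python3 - <<'E'
from h import *
def rect(P,n):
    r=cv2.minAreaRect((P[:,:2]*1000).astype(np.float32)); print(n,len(P),'c',np.round(r[0],1),'size',np.round(r[1],1),'ang',round(r[2],1),'med',np.median(P,0).round(4))
for t in ['scene0','side0']:
    z=load(t);C=cloud(z);C[z['d']<=0]=-1;print(t)
    def f(x0,x1,y0,y1,z0,z1):
        m=(C[...,0]>x0)&(C[...,0]<x1)&(C[...,1]>y0)&(C[...,1]<y1)&(C[...,2]>z0)&(C[...,2]<z1);return C[m]
    rect(f(.45,.57,-.42,-.3,.15,.17),'gtop')
    rect(f(.45,.6,-.45,-.28,.006,.02),'stand base'); rect(f(.45,.6,-.45,-.28,.028,.042),'stand')
    P=f(.44,.64,-.05,.12,.124,.134);rect(P,'top+strap')
    c=np.array([np.cos(np.radians(9.5)),np.sin(np.radians(9.5))]);s=np.array([-c[1],c[0]])
    o=np.array([.51,.09])
    a=(P[:,:2]-o)@c;b=(P[:,:2]-o)@s
    h=a<.06; print('house x',np.percentile(a[h],[1,99]),'y',np.percentile(b[h],[1,99]))
    h=a>.07; print('strap n',h.sum(),'x',np.percentile(a[h],[1,99]),'y',np.percentile(b[h],[2,50,98]))
    K=f(.4,.6,-.1,.15,.163,.2);rect(K,'bar'); print('bar st',(K[:,:2].mean(0)-o)@c,(K[:,:2].mean(0)-o)@s)
    K=f(.4,.6,-.1,.15,.138,.15);rect(K,'disc')
    rect(f(.4,.65,-.1,.3,.03,.05),'stops')
    P=f(.68,.85,.1,.3,.086,.1);rect(P,'camtop');P=f(.62,.85,.1,.3,.02,.1);rect(P,'cam')
    P=f(.62,.85,.1,.3,.04,.1);a=(P[:,:2]-o)@c;b=(P[:,:2]-o)@s;print('cam',np.percentile(a,[1,5,99]),np.percentile(b,[1,50,99]));
    fr=a<a.min()+.025;print('front',np.percentile(b[fr],[2,98]))
E
```

```text
scene0
gtop 107 c [ 515.  -362.8] size [10.5 81.9] ang 79.9 med [ 0.5176 -0.3619  0.1575]
stand base 332 c [ 524.7 -365.4] size [155.7 140.8] ang 86.6 med [ 0.5394 -0.3429  0.009 ]
stand 271 c [ 516.1 -361.7] size [ 41.7 107.6] ang 80.2 med [ 0.5361 -0.3536  0.035 ]
top+strap 533 c [546.6  40.2] size [154.8  85.9] ang 9.7 med [0.5593 0.0432 0.13  ]
house x [-0.04751054  0.05767688] y [-0.09756639 -0.01334708]
strap n 64 x [0.07084741 0.10505688] y [-0.06447474 -0.05518717 -0.04507058]
bar 90 c [511.   33.9] size [14.4 52.6] ang 74.0 med [0.5155 0.0334 0.174 ]
bar st -0.0055007071699741655 -0.05629853515177715
disc 236 c [516.1  36.2] size [65.1 74.3] ang 10.4 med [0.5183 0.036  0.1439]
stops 607 c [514.9  91.6] size [112.7 320.2] ang 8.8 med [0.5316 0.0599 0.0404]
camtop 676 c [750.4 153.3] size [88.1 65.8] ang 10.1 med [0.7608 0.1532 0.0939]
cam 1088 c [759.3 154.1] size [108.7  67.5] ang 10.1 med [0.7695 0.151  0.0915]
cam [0.20466616 0.21215366 0.30875503] [-0.00962716  0.01740888  0.05426592]
front [0.00094547 0.04592153]
side0
gtop 136 c [ 513.6 -364.4] size [ 9.1 78.4] ang 81.7
[... 284 characters left out ...]
0.1293]
house x [-0.05196053  0.053859  ] y [-0.10079714 -0.01611525]
strap n 53 x [0.07055817 0.10173401] y [-0.06687049 -0.0573244  -0.04739698]
bar 105 c [507.2  31.7] size [16.2 50.8] ang 76.2 med [0.5054 0.0284 0.1725]
bar st -0.013758199439982197 -0.059168316038864056
disc 156 c [499.1  23.5] size [51.6 64.9] ang 32.1 med [0.5008 0.0187 0.1436]
stops 541 c [505.2  87.7] size [112.5 320.1] ang 10.8 med [ 0.4961 -0.0054  0.0403]
camtop 292 c [748.2 150.3] size [87.2 67.3] ang 5.8 med [0.7512 0.1478 0.0936]
cam 583 c [746.2 149.5] size [91.7 68.6] ang 6.3 med [0.7364 0.137  0.0864]
cam [0.19862233 0.19989326 0.2865208 ] [-0.01264714  0.01014237  0.0524468 ]
front [-0.00711036  0.04285535]
```

```bash
python3 - <<'E'
from h import *
o=bot.get_obs();M=R.from_quat(o['tool_rot']).as_matrix();print(M.round(3));print(np.degrees(np.arctan2(M[1],M[0])))
print(np.array(bot.camera_params('wrist')['tool_from_camera']).round(3))
E
```

```text
[[-0.001 -0.93   0.368]
 [-0.002  0.368  0.93 ]
 [-1.     0.    -0.002]]
[-111.95793523  158.41093724   68.41093826]
[[-0.     0.269 -0.963 -0.142]
 [ 0.001  0.963  0.269  0.068]
 [ 1.    -0.001 -0.    -0.001]
 [ 0.     0.     0.     1.   ]]
```

Call:
apply_moves --targets '[-0.04, -0.816, -0.864, 0, 0, 0, 1, -0.04, -0.816, -0.864, 0, 0, 0, 1, -0.04, -0.816, -0.864, 0, 0, 0, 1, -0.04, -0.816, -0.864, 0, 0, 0, 1, -0.04, -0.816, -0.864, 0, 0, 0, 1, -0.04, -0.816, -0.864, 0, 0, 0, 1, -0.04, -0.816, -0.864, 0, 0, 0, 1, -0.04, -0.816, -0.864, 0, 0, 0, 1, -0.04, -0.816, -0.864, 0, 0, 0, 1]'

```text
clock: 0.9
eef_pos: [0.2948, 0.1869, 0.2414]
tool_rot: [-0.396, 0.586, 0.396, 0.586]
ft_force: [-1.1, -0.0, 1.0]
grip_width: 0.0857
```

Call:
apply_moves --targets '[-0.04, -0.816, -0.864, 0, 0, 0, 1, -0.04, -0.816, -0.864, 0, 0, 0, 1, -0.04, -0.816, -0.864, 0, 0, 0, 1, -0.04, -0.816, -0.864, 0, 0, 0, 1, -0.04, -0.816, -0.864, 0, 0, 0, 1, -0.04, -0.816, -0.864, 0, 0, 0, 1, -0.04, -0.816, -0.864, 0, 0, 0, 1, -0.04, -0.816, -0.864, 0, 0, 0, 1, -0.04, -0.816, -0.864, 0, 0, 0, 1]'

```text
clock: 1.65
eef_pos: [0.4056, -0.0876, 0.2507]
tool_rot: [-0.396, 0.585, 0.397, 0.585]
ft_force: [-0.6, -0.4, 0.3]
grip_width: 0.0855
```

```bash
cat >> h.py <<'E'
def plan(*wps):
    """each wp: (x,y,z,yaw_deg of tool z), tool pointing straight down; printed as shift units & turn units from current pose"""
    o=bot.get_obs();M=R.from_quat(o['tool_rot']).as_matrix();p=np.array(o['eef_pos'])
    for x,y,z,yw in wps:
        a=np.radians(yw);Z=np.array([np.cos(a),np.sin(a),0]);X=np.array([0,0,-1.]);Y=np.cross(Z,X)
        G=np.c_[X,Y,Z];t=M.T@(np.array([x,y,z])-p)/.25;w=R.from_matrix(M.T@G).as_rotvec()/.5
        print(np.round(t,3),np.round(w,3),'dist',np.linalg.norm(t)*.25,'deg',np.degrees(np.linalg.norm(w)*.5).round(1))
E
python3 - <<'E'
from h import *
plan((.514,-.363,.27,80.5))
E
```

```text
[-0.078 -0.811 -0.863] [-0.427  0.001 -0.002] dist 0.29661499847676387 deg 12.2
```

Call:
apply_moves --targets '[-0.078, -0.811, -0.863, -0.427, 0, 0, 1, -0.078, -0.811, -0.863, -0.427, 0, 0, 1, -0.078, -0.811, -0.863, -0.427, 0, 0, 1, -0.078, -0.811, -0.863, -0.427, 0, 0, 1, -0.078, -0.811, -0.863, -0.427, 0, 0, 1, -0.078, -0.811, -0.863, -0.427, 0, 0, 1, -0.078, -0.811, -0.863, -0.427, 0, 0, 1, -0.078, -0.811, -0.863, -0.427, 0, 0, 1, -0.078, -0.811, -0.863, -0.427, 0, 0, 1, -0.078, -0.811, -0.863, -0.427, 0, 0, 1, -0.078, -0.811, -0.863, -0.427, 0, 0, 1]'

```text
clock: 2.57
eef_pos: [0.5142, -0.3592, 0.2707]
tool_rot: [-0.458, 0.538, 0.459, 0.538]
ft_force: [-0.2, -0.0, 0.0]
grip_width: 0.0856
```

```bash
python3 - <<'E'
from h import *
snap('wrist','w1');z=load('w1');C=cloud(z)
P=C[(z['d']>0)&(C[...,2]>.145)&(C[...,2]<.175)];P=P[(abs(P[:,0]-.515)<.09)&(abs(P[:,1]+.363)<.05)]
print(len(P),cv2.minAreaRect((P[:,:2]*1000).astype(np.float32)),np.median(P,0))
E
```

```text
1169 ((512.710693359375, -365.0871887207031), (8.190411567687988, 80.27388763427734), 80.41934204101562) [ 0.51020591 -0.36494413  0.1572989 ]
```

View pics/w1.png

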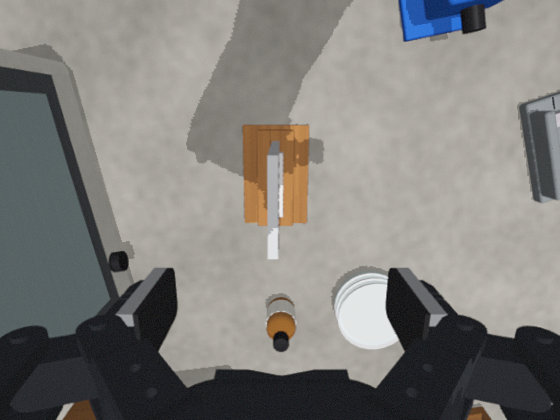

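The gauge top edge shows at (273,150)–(273,258), with the white strip to its right, so its graduated face points to yaw ≈ 80°. The top measures 8.2 × 80.3 mm at z 0.157, as it must. Next I descend to grasp it.

```bash
python3 - <<'E'
from h import *
plan((.513,-.365,.2,80.4),(.513,-.365,.128,80.4))
E
```

```text
[ 0.285  0.    -0.023] [ 0.015  0.001 -0.001] dist 0.07139826242973621 deg 0.4
[ 0.573  0.    -0.023] [ 0.015  0.001 -0.001] dist 0.14328105504421862 deg 0.4
```

```bash
python3 - <<'E'
from h import *
o=bot.get_obs();print(o['clock'],o['eef_pos'],o['joint_vel'].round(3))
E
```

```text
2.6167 [ 0.51400594 -0.35932076  0.27116492] [-0.009 -0.013 -0.    -0.002 -0.002 -0.004]
```

Call:
apply_moves --targets '[0.285, 0, -0.023, 0.015, 0, 0, 1, 0.285, 0, -0.023, 0.015, 0, 0, 1, 0.285, 0, -0.023, 0.015, 0, 0, 1, 0.285, 0, -0.023, 0.015, 0, 0, 1]'

```text
clock: 2.95
eef_pos: [0.5115, -0.3654, 0.1988]
tool_rot: [-0.454, 0.541, 0.457, 0.54]
ft_force: [-0.1, -0.5, 0.6]
grip_width: 0.0855
```

```bash
python3 - <<'E'
from h import *
snap('wrist','w2');z=load('w2');C=cloud(z);o=bot.get_obs();print(o['eef_pos'],o['joint_vel'].round(3))
P=C[(z['d']>0)&(C[...,2]>.145)&(C[...,2]<.175)];P=P[(abs(P[:,0]-.515)<.09)&(abs(P[:,1]+.363)<.05)]
print(len(P),cv2.minAreaRect((P[:,:2]*1000).astype(np.float32)),np.median(P,0))
plan((.513,-.365,.128,80.4))
E
```

```text
[ 0.51283832 -0.36660042  0.20110637] [-0.005 -0.021  0.059  0.    -0.001 -0.001]
2067 ((512.7701416015625, -365.24285888671875), (8.501636505126953, 80.54705047607422), 80.54460906982422) [ 0.5084836  -0.36469747  0.15732629]
[0.292 0.001 0.006] [-0.004 -0.     0.001] dist 0.07312406731383966 deg 0.1
```

View pics/w2.png

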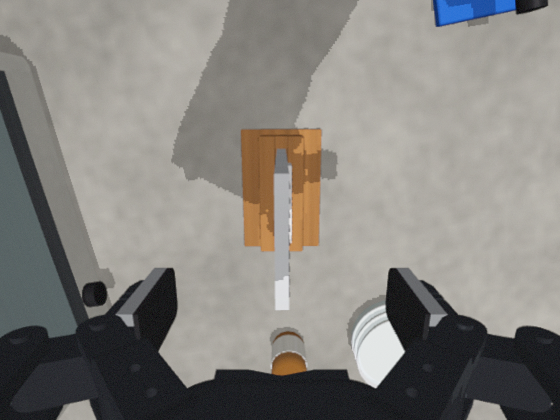

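The gauge edge (column 282) is centred between the fingers, so I go down and close.

Call:
apply_moves --targets '[0.15, 0, 0.003, 0, 0, 0, 1, 0.29, 0, 0.003, 0, 0, 0, 1, 0.29, 0, 0.003, 0, 0, 0, 1, 0.29, 0, 0.003, 0, 0, 0, 1, 0.29, 0, 0.003, 0, 0, 0, 0, 0.29, 0, 0.003, 0, 0, 0, 0, 0.29, 0, 0.003, 0, 0, 0, 0, 0.29, 0, 0.003, 0, 0, 0, 0, 0.29, 0, 0.003, 0, 0, 0, 0, 0.29, 0, 0.003, 0, 0, 0, 0, 0.29, 0, 0.003, 0, 0, 0, 0, 0.29, 0, 0.003, 0, 0, 0, 0]'

```text
clock: 4.0
eef_pos: [0.5131, -0.3671, 0.1277]
tool_rot: [-0.456, 0.541, 0.455, 0.541]
ft_force: [0.3, 0.1, 3.7]
grip_width: 0.0072
```

Call:
apply_moves --targets '[0, 0, 0, 0, 0, 0, 0, 0, 0, 0, 0, 0, 0, 0]'

```text
clock: 4.17
eef_pos: [0.5131, -0.3671, 0.1277]
tool_rot: [-0.456, 0.541, 0.455, 0.541]
ft_force: [-0.1, 0.6, 3.8]
grip_width: 0.0071
```

Call:
apply_moves --targets '[-0.1, 0, 0, 0, 0, 0, 0, -0.2, 0, 0, 0, 0, 0, 0, -0.32, 0, 0, 0, 0, 0, 0, -0.44, 0, 0, 0, 0, 0, 0, -0.44, 0, 0, 0, 0, 0, 0, -0.44, 0, 0, 0, 0, 0, 0]'

```text
clock: 4.67
eef_pos: [0.5135, -0.3678, 0.2386]
tool_rot: [-0.457, 0.541, 0.454, 0.541]
ft_force: [0.4, -0.5, -2.2]
grip_width: 0.0071
```

```bash
python3 - <<'E'
from h import *
h=np.array([.598,.047]);a=np.radians(9.5);c=np.array([np.cos(a),np.sin(a)])
print(bot.get_obs()['grip_width'],h+.06*c)
plan((.60,-.2,.236,50),(.64,-.05,.236,30),(.657,.057,.236,9.5))
E
```

```text
0.007092274920098127 [0.65717714 0.05690286]
[ 0.01  -0.227  0.72 ] [ 1.055 -0.002  0.007] dist 0.18876965236885537 deg 30.2
[ 0.009 -0.282  1.339] [ 1.753e+00 -1.000e-03  8.000e-03] dist 0.3420284610092402 deg 50.2
[ 0.008 -0.277  1.772] [2.468e+00 1.000e-03 8.000e-03] dist 0.44835729414356196 deg 70.7
```

Call:
apply_moves --targets '[0, -0.04, 0.12, 0.16, 0, 0, 0, 0, -0.08, 0.25, 0.33, 0, 0, 0, 0, -0.12, 0.38, 0.5, 0, 0, 0, 0, -0.16, 0.5, 0.66, 0, 0, 0, 0, -0.2, 0.62, 0.82, 0, 0, 0, 0, -0.227, 0.72, 0.95, 0, 0, 0, 0, -0.227, 0.72, 0.95, 0, 0, 0, 0, -0.227, 0.72, 0.95, 0, 0, 0]'

```text
clock: 5.33
eef_pos: [0.5988, -0.1974, 0.2342]
tool_rot: [-0.316, 0.634, 0.318, 0.631]
ft_force: [0.7, -0.4, -1.7]
grip_width: 0.0069
```

```bash
python3 - <<'E'
from h import *
plan((.63,-.07,.236,27),(.657,.057,.236,9.5))
E
```

```text
[-0.007  0.205  0.483] [ 0.915 -0.006 -0.008] dist 0.13115551445203513 deg 26.2
[-0.007  0.423  0.954] [ 1.526 -0.007 -0.007] dist 0.2609566227884173 deg 43.7
```

Call:
apply_moves --targets '[0, 0.05, 0.12, 0.22, 0, 0, 0, 0, 0.1, 0.24, 0.45, 0, 0, 0, 0, 0.15, 0.36, 0.68, 0, 0, 0, 0, 0.205, 0.483, 0.915, 0, 0, 0, 0, 0.205, 0.483, 0.915, 0, 0, 0, 0, 0.205, 0.483, 0.915, 0, 0, 0]'

```text
clock: 5.83
eef_pos: [0.6304, -0.0712, 0.2354]
tool_rot: [-0.165, 0.689, 0.165, 0.687]
ft_force: [-0.3, -1.7, -1.5]
grip_width: 0.0068
```

```bash
python3 - <<'E'
from h import *
plan((.657,.057,.236,9.5))
E
```

```text
[-0.003  0.409  0.327] [ 0.61  -0.006 -0.001] dist 0.13096139614545954 deg 17.5
```

Call:
apply_moves --targets '[0, 0.1, 0.08, 0.15, 0, 0, 0, 0, 0.2, 0.16, 0.3, 0, 0, 0, 0, 0.3, 0.24, 0.45, 0, 0, 0, 0, 0.409, 0.327, 0.61, 0, 0, 0, 0, 0.409, 0.327, 0.61, 0, 0, 0, 0, 0.409, 0.327, 0.61, 0, 0, 0, 0, 0.409, 0.327, 0.61, 0, 0, 0]'

```text
clock: 6.42
eef_pos: [0.6575, 0.0542, 0.2361]
tool_rot: [-0.058, 0.705, 0.057, 0.704]
ft_force: [-1.8, 0.8, -0.7]
grip_width: 0.0069
```

```bash
python3 - <<'E'
from h import *
for n in ['wrist','scene','side']: snap(n,n[0]+'3')
print(bot.get_obs()['eef_pos'])
crop('s3',190,130,330,260,5,'c5')
E
```

```text
[0.65767823 0.05385826 0.2368817 ]
```

View pics/w3.png

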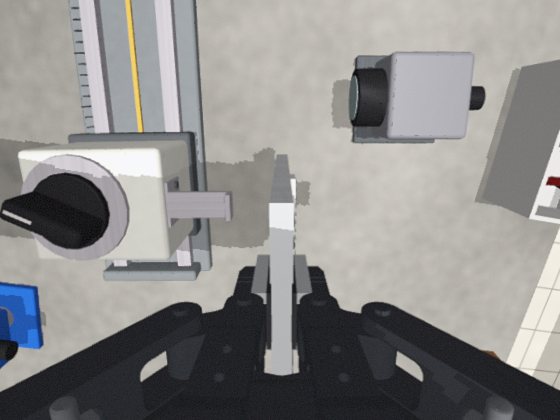

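View pics/c5.png

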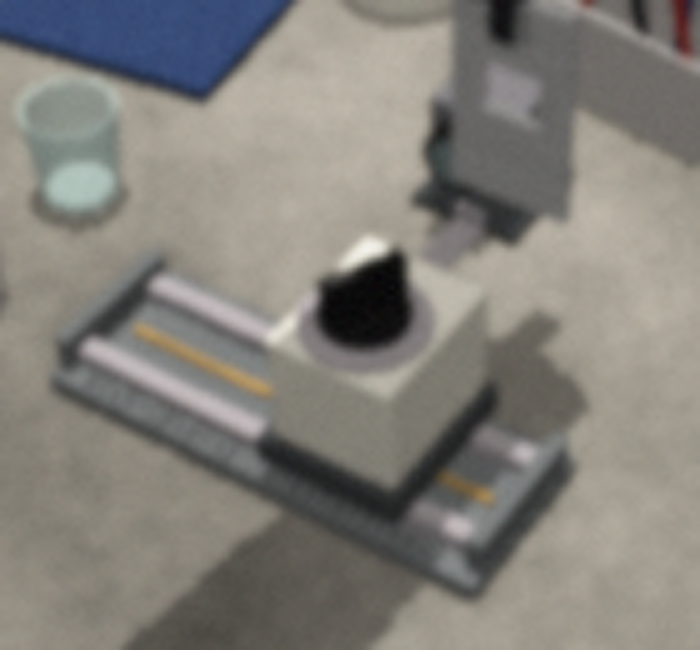

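The wrist view shows strap (168–232, 205) with lip at column 230, housing, knob (60,210), the held gauge at column 282, and the grey camera with its lens at (355,97). I'll measure all of them from this view.

```bash
cat > m.py <<'E'
from h import *
import sys
t=sys.argv[1]
z=load(t);C=cloud(z);C[z['d']<=0]=-1
o=np.array([.509,.0895])
def f(x0,x1,y0,y1,z0,z1):
    m=(C[...,0]>x0)&(C[...,0]<x1)&(C[...,1]>y0)&(C[...,1]<y1)&(C[...,2]>z0)&(C[...,2]<z1);return C[m]
def rect(P,n):
    if len(P)<8: print(n,'few');return
    r=cv2.minAreaRect((P[:,:2]*1000).astype(np.float32)); print(n,len(P),'c',np.round(r[0],1),'size',np.round(r[1],1),'ang',round(r[2],1),'zmed',np.median(P[:,2]).round(4))
rect(f(.4,.66,-.08,.28,.124,.129) ,'')
top=f(.42,.57,-.06,.25,.126,.135);rect(top,'house top')
rect(f(.575,.64,-.02,.25,.115,.137),'strap');rect(f(.575,.66,-.02,.25,.131,.14),'lip')
rect(f(.4,.6,-.06,.25,.165,.19),'bar'); rect(f(.4,.6,-.06,.25,.14,.15),'disc')
rect(f(.66,.9,.06,.3,.086,.1),'camtop'); rect(f(.66,.9,.06,.3,.03,.1),'cam')
rect(f(.55,.75,-.02,.15,.2,.29),'gauge upper');rect(f(.55,.75,-.02,.15,.28-.03,.28),'gtop')
E
python3 m.py w3; python3 m.py side0;python3 m.py scene0
```

```text
4425 c [564.4  41.1] size [195.   86.2] ang 9.3 zmed 0.1281
house top 7741 c [520.6  34. ] size [105.   85.9] ang 10.2 zmed 0.1293
strap 1952 c [597.1  31.1] size [53.2 52.7] ang 9.5 zmed 0.1242
lip 185 c [631.3  71.4] size [63.2 15. ] ang 57.4 zmed 0.1339
bar 2143 c [508.6  32.1] size [14.7 53.1] ang 75.3 zmed 0.1726
disc 2361 c [511.2  32.3] size [49.4 55.7] ang 11.3 zmed 0.1432
camtop 7933 c [746.5 151.9] size [87.5 66.3] ang 10.5 zmed 0.0931
cam 15397 c [798.4 127.2] size [185.7 141.2] ang 7.9 zmed 0.0869
gauge upper 12465 c [656.7  55.5] size [65.6 74.9] ang 61.1 zmed 0.2683
gtop 6998 c [655.8  60.5] size [54.  51.8] ang 55.3 zmed 0.2658
 188 c [544.4  35.7] size [155.7  86.7] ang 8.4 zmed 0.1269
house top 327 c [519.6  32.2] size [105.7  86.4] ang 8.4 zmed 0.1302
strap 96 c [588.1  37.2] size [72.1 36.6] ang 44.8 zmed 0.1254
lip 12 c [617.9  50.3] size [19.1  4.3] ang 89.0 zmed 0.134
bar 100 c [507.2  31.7] size [16.2 50.8] ang 76.2 zmed 0.1729
disc 129 c [502.7  28.4] size [46.2 53.7] ang 22.1 zmed 0.1443
camtop 296 c [802.5 147.7] size [ 78.  195.1] ang 89.9 zmed 0.0936
cam 1019 c [800.  139.6] size [199.8 145.6] ang 0.1 zmed 0.0732
gauge upper few
gtop few
 185 c [546.3  40.2] size [154.7  85.7] ang 9.1 zmed 0.1273
house top 399 c [521.7  36. ] size [104.3  85.9] ang 9.7 zmed 0.1308
strap 169 c [598.9  32.7] size [56.1 52.9] ang 9.2 zmed 0.1261
lip 21 c [600.4  33.7] size [69.1 15.3] ang 44.0 zmed 0.1355
bar 84 c [511.   33.9] size [14.4 52.6] ang 74.0 zmed 0.1741
disc 177 c [511.9  30.2] size [54.2 62.2] ang 12.0 zmed 0.1448
camtop 676 c [750.4 153.3] size [88.1 65.8] ang 10.1 zmed 0.0939
cam 1614 c [800.9 141.2] size [141.2 197.6] ang 89.8 zmed 0.0808
gauge upper few
gtop few
```

```bash
python3 - <<'E'
from h import *
z=load('w3');C=cloud(z)
for uv in [(229,194),(229,218),(172,192),(172,219),(200,192),(200,219)]: print(uv,C[uv[1],uv[0]].round(4), ray_z(z,[uv],.125).round(4))
h=np.array([.597,.0474]);a=np.radians(9.9);c=np.array([np.cos(a),np.sin(a)]);p=h+.06*c;q=h
plan((*p,.165,9.9),(*q,.165,9.9),(*q,.144,9.9))
# gauge top edge line
g=np.abs(C[...,2]-.266)<.006
v,u=np.nonzero(g);k=(u>255)&(u<310)&(v>195)&(v<380);print(cv2.minAreaRect((C[v[k],u[k]][:,:2]*1000).astype(np.float32)))
E
python3 - <<'E'
import sys;sys.path.insert(0,'.')
E
python3 -c "
from h import *
crop('w3',150,130,330,330,4,'c6')"
```

```text
(229, 194) [0.6182 0.0609 0.1326] [[0.6174 0.0591 0.125 ]]
(229, 218) [0.6206 0.0439 0.1347] [[0.6196 0.0409 0.125 ]]
(172, 192) [0.5755 0.0536 0.1242] [[0.5758 0.0538 0.125 ]]
(172, 219) [0.5757 0.0309 0.1186] [[0.5774 0.0331 0.125 ]]
(200, 192) [0.596  0.0569 0.1243] [[0.5961 0.0571 0.125 ]]
(200, 219) [0.5806 0.0055 0.032 ] [[0.5982 0.0366 0.125 ]]
[ 0.288  0.016 -0.004] [-0.025 -0.001  0.001] dist 0.07200228671009339 deg 0.7
[ 0.288  0.013 -0.244] [-0.025 -0.001  0.001] dist 0.09428963595165914 deg 0.7
[ 0.372  0.013 -0.243] [-0.025 -0.001  0.001] dist 0.111133104351678 deg 0.7
((655.7027587890625, 60.34483337402344), (67.93937683105469, 19.032440185546875), 89.84011840820312)
```

View pics/c6.png

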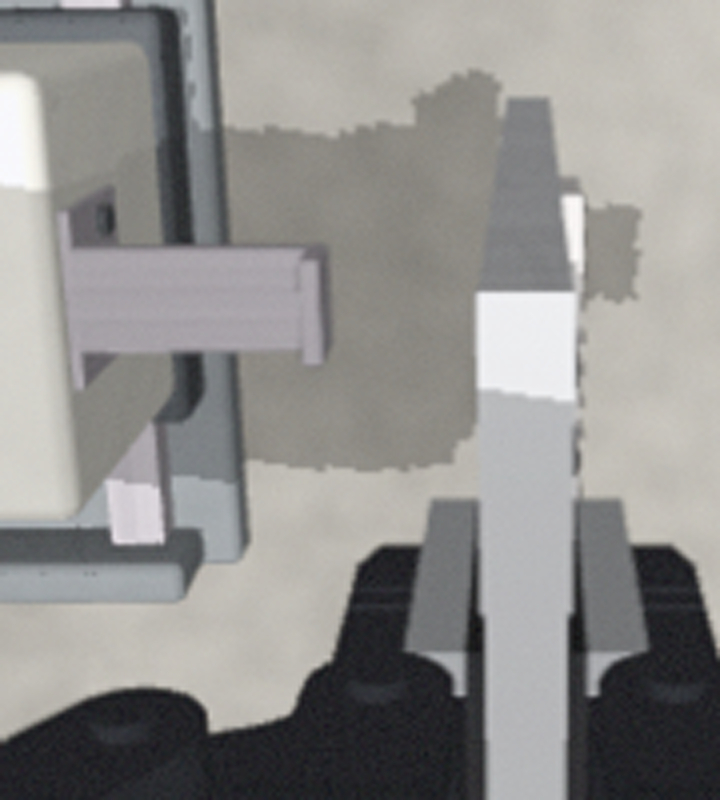

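Strap mid at (.597,.047) agrees with the knob-based estimate. I descend in front of the hook, then check from the side.

Call:
apply_moves --targets '[0.08, 0.014, 0, -0.025, 0, 0, 0, 0.16, 0.014, 0, -0.025, 0, 0, 0, 0.24, 0.014, 0, -0.025, 0, 0, 0, 0.288, 0.014, 0, -0.025, 0, 0, 0, 0.288, 0.014, 0, -0.025, 0, 0, 0, 0.288, 0.014, 0, -0.025, 0, 0, 0]'

```text
clock: 7.07
eef_pos: [0.6567, 0.0582, 0.1645]
tool_rot: [-0.061, 0.705, 0.061, 0.704]
ft_force: [-0.4, -0.1, -2.1]
grip_width: 0.0071
```

```bash
python3 - <<'E'
from h import *
for n in ['wrist','scene','side']: snap(n,n[0:2]+'4')
o=bot.get_obs();print(o['clock'],o['eef_pos'],o['joint_vel'].round(3))
a=cv2.imread('pics/wr4.png')[100:380,130:400];b=load('sc4')['im'][150:300,250:400,::-1];c=load('si4')['im'][130:260,210:340,::-1]
cv2.imwrite('pics/c7.png',np.hstack([cv2.resize(x,(380,380),interpolation=cv2.INTER_CUBIC) for x in (b,c)]));cv2.imwrite('pics/c8.png',cv2.resize(a,None,fx=2,fy=2))
h=np.array([.597,.0472]);a=np.radians(9.9);c=np.array([np.cos(a),np.sin(a)]);p=h+.06*c;q=h
plan((*p,.165,9.9),(*q,.165,9.9),(*q,.144,9.9))
E
```

```text
7.2167 [0.6583129  0.05900033 0.16684292] [ 0.006 -0.003  0.001 -0.003  0.001  0.002]
[ 0.007 -0.004 -0.01 ] [0.003 0.006 0.001] dist 0.00323547158577513 deg 0.2
[ 0.007 -0.004 -0.25 ] [0.003 0.006 0.001] dist 0.06246531727358017 deg 0.2
[ 0.091 -0.004 -0.25 ] [0.003 0.006 0.001] dist 0.06648547628326039 deg 0.2
```

View pics/c7.png

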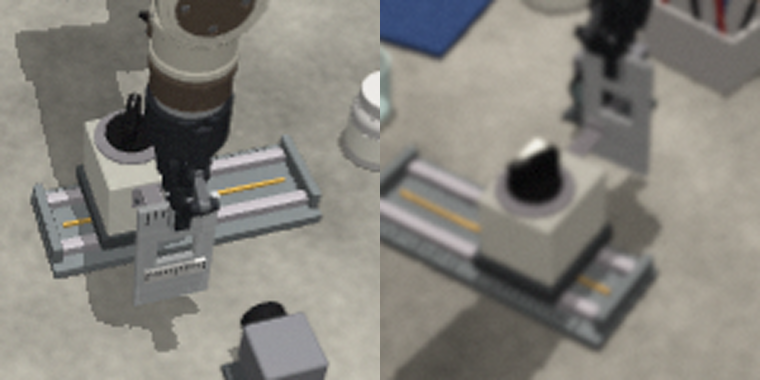

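View pics/c8.png

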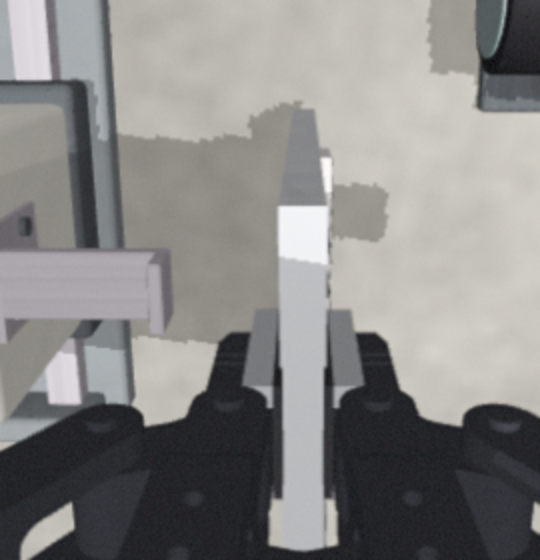

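```bash
python3 - <<'E'
from h import *
z=load('wr4');C=cloud(z)
for uv in [(282,206),(282,370),(282,215),(282,225)]: print(uv,C[uv[1],uv[0]].round(4),ray_z(z,[uv],.195).round(4))
h=np.array([.597,.0472]);a=np.radians(9.9);s=np.array([-np.sin(a),np.cos(a)])
for uv in [(282,203),(282,372)]:print((ray_z(z,[uv],.195)[0,:2]-h)@s)
for uv in [(200,225),(200,261)]: print(uv,(ray_z(z,[uv],.125)[0,:2]-h)@s, C[uv[1],uv[0]])
# side view: gauge window edges & strap
Cs=cloud(load('si4'));g=Cs[130:200,270:320].reshape(-1,3);g=g[(abs((g[:,:2]-h)@np.array([np.cos(a),np.sin(a)])-.06)<.015)&(g[:,2]>.02)]
print(len(g),np.percentile(g[:,2],[0,1,2,5]),np.percentile((g[:,:2]-h)@s,[1,99]))
crop('si4',260,120,330,200,8,'c9');crop('sc4',290,210,350,290,8,'c10')
E
```

```text
(282, 206) [0.6498 0.0961 0.1938] [[0.6497 0.0964 0.195 ]]
(282, 370) [0.6609 0.0333 0.1947] [[0.6609 0.0336 0.195 ]]
(282, 215) [0.6504 0.0927 0.1924] [[0.6503 0.0934 0.195 ]]
(282, 225) [0.651  0.0893 0.1927] [[0.6509 0.09   0.195 ]]
0.040413391551485815
-0.02531758208223868
(200, 225) 0.010717987543707709 [0.61077479 0.05958604 0.12220469]
(200, 261) -0.01025259228027909 [ 5.92211008e-01 -1.90509274e-02 -4.15682714e-04]
870 [0.04541406 0.04925325 0.0507603  0.05748555] [-0.03987846  0.041323  ]
```

View pics/c9.png

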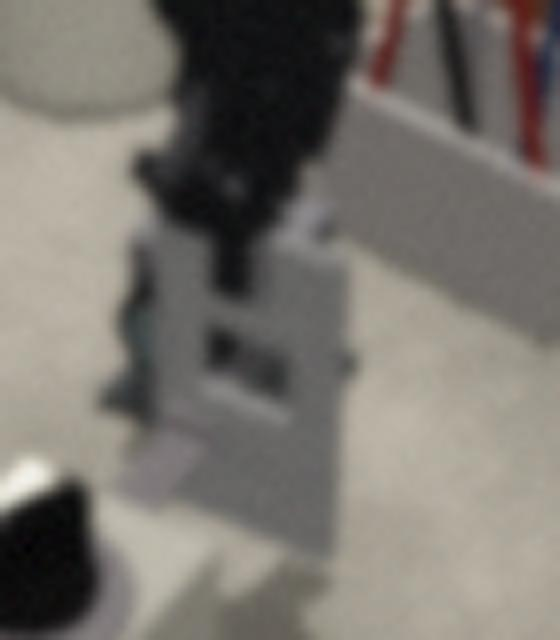

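View pics/c10.png

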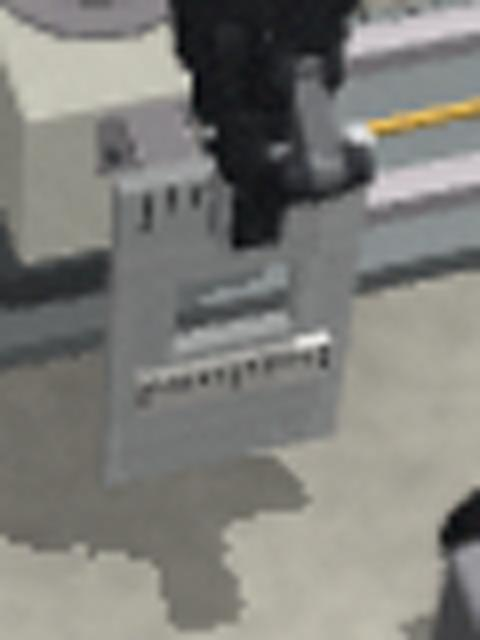

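The gauge is centred on the hook (±40 mm) with its lower edge at about 46 mm, so the window is level with the strap. I insert it now, and will look again before lowering.

Call:
apply_moves --targets '[0.004, -0.004, -0.04, 0, 0, 0, 0, 0.004, -0.004, -0.08, 0, 0, 0, 0, 0.004, -0.004, -0.11, 0, 0, 0, 0, 0.004, -0.004, -0.14, 0, 0, 0, 0, 0.004, -0.004, -0.17, 0, 0, 0, 0, 0.004, -0.004, -0.2, 0, 0, 0, 0, 0.004, -0.004, -0.225, 0, 0, 0, 0, 0.004, -0.004, -0.245, 0, 0, 0, 0, 0.004, -0.004, -0.245, 0, 0, 0, 0, 0.004, -0.004, -0.245, 0, 0, 0, 0]'

```text
clock: 8.05
eef_pos: [0.5972, 0.0479, 0.1643]
tool_rot: [-0.062, 0.704, 0.062, 0.705]
ft_force: [-0.0, -0.3, -1.0]
grip_width: 0.0071
```

```bash
python3 - <<'E'
from h import *
for n in ['wrist','scene','side']: snap(n,n[0:2]+'5')
o=bot.get_obs();print(o['clock'],o['eef_pos'],o['ft_force'])
crop('si5',220,130,320,220,7,'c9');crop('sc5',270,190,350,270,7,'c10')
h=np.array([.597,.0472]);plan((*h,.144,9.9))
E
```

```text
8.2 [0.59756017 0.04796748 0.16402234] [ 0.00612146 -0.02602352 -1.44615081]
[ 0.08  -0.003 -0.003] [0.005 0.001 0.   ] dist 0.020044872013347072 deg 0.1
```

View pics/wr5.png

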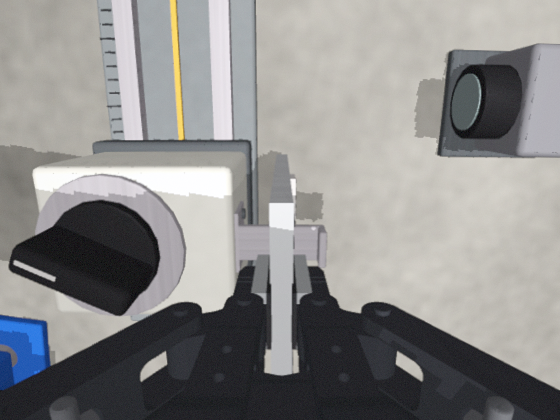

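View pics/c10.png

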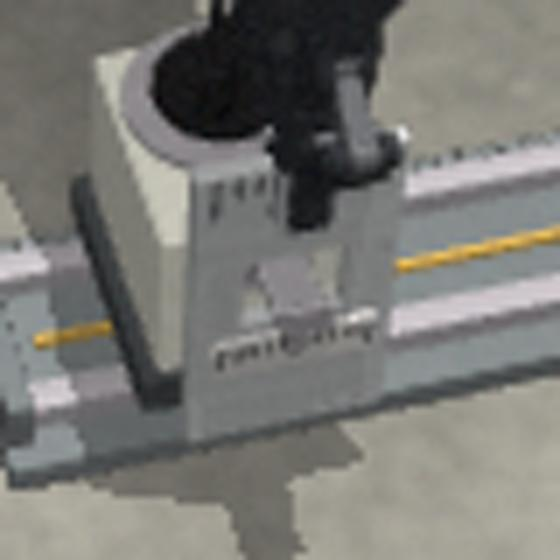

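View pics/c9.png

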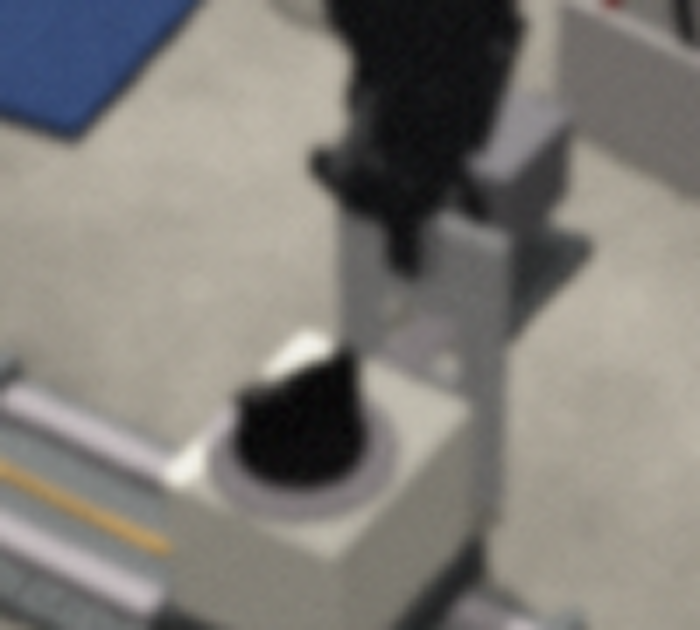

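The strap (wrist view, 237–325 at row 245) runs through the window. I lower it in small steps and watch the force.

Call:
apply_moves --targets '[0.024, -0.002, 0, 0, 0, 0, 0, 0.048, -0.002, 0, 0, 0, 0, 0, 0.07, -0.002, 0, 0, 0, 0, 0, 0.07, -0.002, 0, 0, 0, 0, 0, 0.07, -0.002, 0, 0, 0, 0, 0]'

```text
clock: 8.62
eef_pos: [0.5969, 0.0474, 0.1458]
tool_rot: [-0.062, 0.705, 0.062, 0.704]
ft_force: [0.5, -0.3, -0.5]
grip_width: 0.007
```

Call:
apply_moves --targets '[0.004, 0, 0, 0, 0, 0, 0, 0.008, 0, 0, 0, 0, 0, 0, 0.008, 0, 0, 0, 0, 0, 0]'

```text
clock: 8.87
eef_pos: [0.5973, 0.0474, 0.1447]
tool_rot: [-0.062, 0.704, 0.062, 0.704]
ft_force: [0.2, -0.5, -0.9]
grip_width: 0.0072
```

Call:
apply_moves --targets '[0.006, 0, 0, 0, 0, 0, 0, 0.006, 0, 0, 0, 0, 0, 0, 0.006, 0, 0, 0, 0, 0, 0]'

```text
clock: 9.12
eef_pos: [0.5974, 0.0475, 0.1446]
tool_rot: [-0.062, 0.704, 0.062, 0.705]
ft_force: [-2.6, -0.6, 6.5]
grip_width: 0.0071
```

Call:
apply_moves --targets '[0.006, 0, 0, 0, 0, 0, 0, 0.006, 0, 0, 0, 0, 0, 0, 0.006, 0, 0, 0, 0, 0, 0]'

```text
clock: 9.37
eef_pos: [0.5974, 0.0474, 0.1446]
tool_rot: [-0.062, 0.703, 0.062, 0.705]
ft_force: [-4.8, -0.9, 11.2]
grip_width: 0.0072
```

Contact with the strap was felt at TCP z 0.1446. I relieve the pressure, open, and check before retreating.

Call:
apply_moves --targets '[-0.006, 0, 0, 0, 0, 0, 0, -0.009, 0, 0, 0, 0, 0, 0, -0.009, 0, 0, 0, 0, 0, 0.1, -0.009, 0, 0, 0, 0, 0, 0.2, -0.009, 0, 0, 0, 0, 0, 0.3, -0.009, 0, 0, 0, 0, 0, 0.35, -0.009, 0, 0, 0, 0, 0, 0.35, -0.009, 0, 0, 0, 0, 0, 0.35, -0.009, 0, 0, 0, 0, 0, 0.35]'

```text
clock: 10.12
eef_pos: [0.5973, 0.0474, 0.1437]
tool_rot: [-0.062, 0.704, 0.062, 0.704]
ft_force: [0.3, -0.0, -0.3]
grip_width: 0.03
```

```bash
python3 - <<'E'
from h import *
for n in ['wrist','scene']: snap(n,n[0:2]+'6')
o=bot.get_obs();print(o['clock'],o['eef_pos'],o['ft_force'],o['grip_width'])
crop('sc6',270,190,350,270,7,'c10')
E
```

```text
10.2167 [0.59726416 0.04741768 0.14374939] [0.30098493 0.13500189 0.8445132 ] 0.029948344455235375
```

View pics/wr6.png

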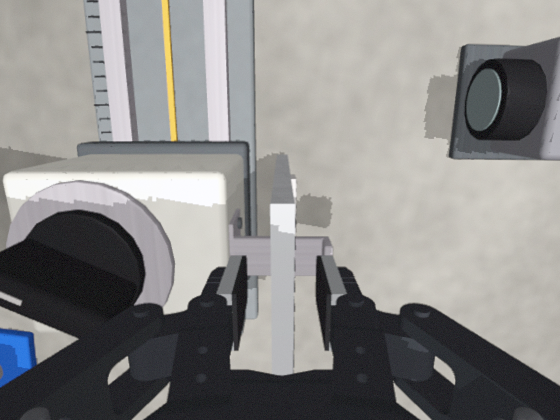

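View pics/c10.png

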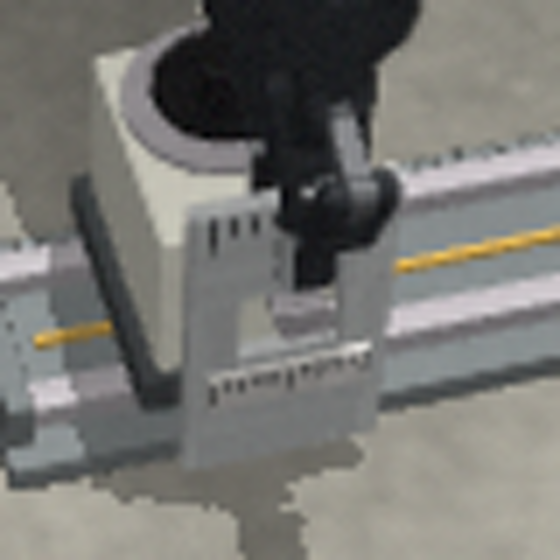

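The gauge hangs on the strap, fingers clear on both sides (pads at 240 and 320, gauge at 283). I retreat straight up.

Call:
apply_moves --targets '[-0.05, 0, 0, 0, 0, 0, 0.35, -0.12, 0, 0, 0, 0, 0, 0.35, -0.24, 0, 0, 0, 0, 0, 0.35, -0.36, 0, 0, 0, 0, 0, 0.35, -0.44, 0, 0, 0, 0, 0, 0.35, -0.44, 0, 0, 0, 0, 0, 0.35, -0.44, 0, 0, 0, 0, 0, 0.35]'

```text
clock: 10.8
eef_pos: [0.5982, 0.0475, 0.2555]
tool_rot: [-0.062, 0.703, 0.062, 0.706]
ft_force: [0.1, 0.6, 0.0]
grip_width: 0.0299
```

```bash
cat > g.py <<'E'
from h import *
import sys
t=sys.argv[1]
z=load(t);C=cloud(z);C[z['d']<=0]=-1
def f(x0,x1,y0,y1,z0,z1):
    m=(C[...,0]>x0)&(C[...,0]<x1)&(C[...,1]>y0)&(C[...,1]<y1)&(C[...,2]>z0)&(C[...,2]<z1);return C[m]
def rect(P,n):
    if len(P)<8: print(n,'few');return
    r=cv2.minAreaRect((P[:,:2]*1000).astype(np.float32)); print(n,len(P),'c',np.round(r[0],1),'size',np.round(r[1],1),'ang',round(r[2],1),'zmed',np.median(P[:,2]).round(4))
    return np.array(r[0])
rect(f(.42,.57,-.06,.25,.126,.135),'house');g=rect(f(.56,.65,-.06,.25,.17,.182),'gauge top');rect(f(.4,.6,-.06,.25,.165,.19),'bar');c=rect(f(.69,.9,.06,.22,.087,.1),'camtop')
for y in (9.4,9.9,10.4):
    if g is not None and c is not None: a=np.radians(y);print(y,(c-g)@np.array([-np.sin(a),np.cos(a)]))
E
python3 - <<'E'
from h import *
for n in ['wrist','scene']: snap(n,n[0:2]+'7')
o=bot.get_obs();print(o['clock'],o['eef_pos'])
crop('sc7',270,190,350,270,7,'c11')
plan((.5085,.0322,.255,75.3))
E
python3 g.py wr7;python3 g.py sc7
```

```text
10.9 [0.59670261 0.04736589 0.25267077]
[-0.009  0.002 -0.358] [-2.279e+00 -3.000e-03 -2.000e-03] dist 0.0895272538647351 deg 65.3
house 6848 c [520.8  34.2] size [105.   85.5] ang 10.2 zmed 0.1294
gauge top 1435 c [597.8  47.2] size [ 8.4 80.5] ang 10.4 zmed 0.1743
bar 2822 c [540.6  49.9] size [ 74.7 118.7] ang 90.0 zmed 0.1733
camtop 6480 c [746.5 152.1] size [87.1 65.8] ang 10.0 zmed 0.0932
9.4 79.18848582206398
9.9 77.75655095096138
10.4 76.31869461745717
house 278 c [515.5  33.5] size [93.  86.6] ang 12.2 zmed 0.1311
gauge top 125 c [598.6  49.2] size [12.6 80.2] ang 9.1 zmed 0.1747
bar 164 c [542.6  51.2] size [ 77.5 114.7] ang 89.3 zmed 0.1741
camtop 667 c [749.5 152.8] size [88.5 66.5] ang 10.5 zmed 0.0937
9.4 77.63505000889205
9.9 76.18516562418291
10.4 74.72947944414865
```

View pics/wr7.png

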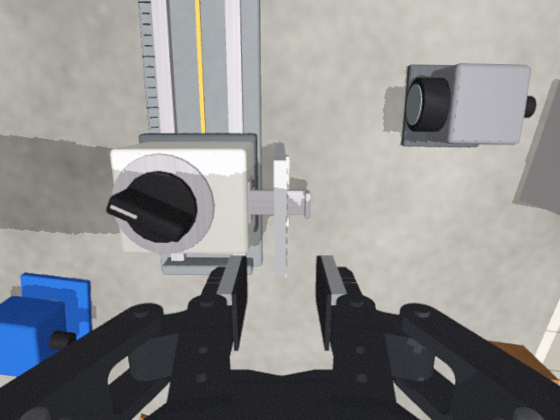

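View pics/c11.png

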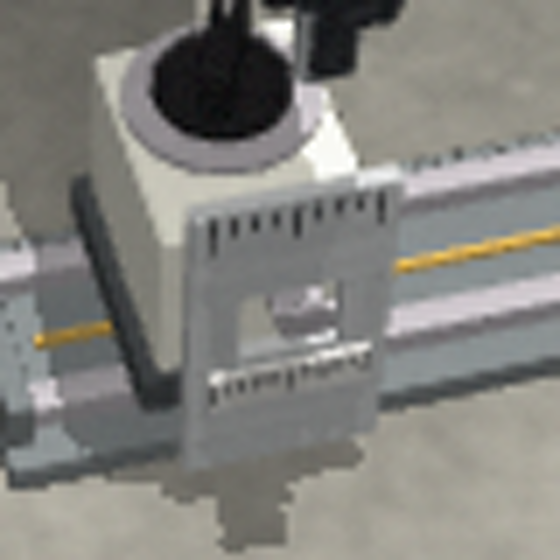

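The gauge hangs square (top z 0.174, 10.4°) at the strap middle, and is to shift 77 mm. Now to the knob.

Call:
apply_moves --targets '[0, 0, -0.12, -0.24, 0, 0, 0.6, 0, 0, -0.24, -0.48, 0, 0, 0.6, 0, 0, -0.358, -0.72, 0, 0, 0.6, 0, 0, -0.358, -0.96, 0, 0, 0.6, 0, 0, -0.358, -0.96, 0, 0, 0.6]'

```text
clock: 11.32
eef_pos: [0.5066, 0.0315, 0.2523]
tool_rot: [-0.228, 0.671, 0.228, 0.668]
ft_force: [0.0, -0.2, -0.4]
grip_width: 0.0509
```

Call:
apply_moves --targets '[0, 0, 0, -0.24, 0, 0, 0.6, 0, 0, 0, -0.48, 0, 0, 0.6, 0, 0, 0, -0.72, 0, 0, 0.6, 0, 0, 0, -0.96, 0, 0, 0.6, 0, 0, 0, -0.96, 0, 0, 0.6]'

```text
clock: 11.73
eef_pos: [0.5096, 0.0319, 0.2527]
tool_rot: [-0.38, 0.597, 0.38, 0.596]
ft_force: [0.1, -0.9, -0.2]
grip_width: 0.0515
```

```bash
python3 - <<'E'
from h import *
plan((.5085,.0322,.252,75.3))
E
```

```text
[ 0.003  0.004 -0.001] [-0.36  -0.001 -0.003] dist 0.0012853744808234966 deg 10.3
```

Call:
apply_moves --targets '[0.04, 0.004, 0, -0.18, 0, 0, 0.6, 0.1, 0.004, 0, -0.36, 0, 0, 0.6, 0.1, 0.004, 0, -0.36, 0, 0, 0.6, 0.1, 0.004, 0, -0.36, 0, 0, 0.6]'

```text
clock: 12.07
eef_pos: [0.5078, 0.0323, 0.2276]
tool_rot: [-0.43, 0.562, 0.431, 0.56]
ft_force: [0.8, 0.6, -0.9]
grip_width: 0.0514
```

```bash
python3 - <<'E'
from h import *
snap('wrist','wr8')
print(bot.get_obs()['eef_pos'])
plan((.5085,.0322,.152,75.3))
E
python3 g.py wr8
```

```text
[0.50828847 0.03227959 0.22846708]
[ 0.306 -0.001  0.   ] [-0.008 -0.001 -0.002] dist 0.0764674103280187 deg 0.2
house 7218 c [519.6  34.3] size [104.4  85.7] ang 9.8 zmed 0.1294
gauge top 964 c [599.1  32.9] size [ 9.5 51. ] ang 9.2 zmed 0.1741
bar 3118 c [543.6  41.4] size [ 48.8 121.8] ang 81.0 zmed 0.173
camtop 606 c [745.1 148.9] size [39.7 61. ] ang 10.1 zmed 0.0932
9.4 90.59584784091871
9.9 89.17043687986781
10.4 87.73823524481114
```

View pics/wr8.png

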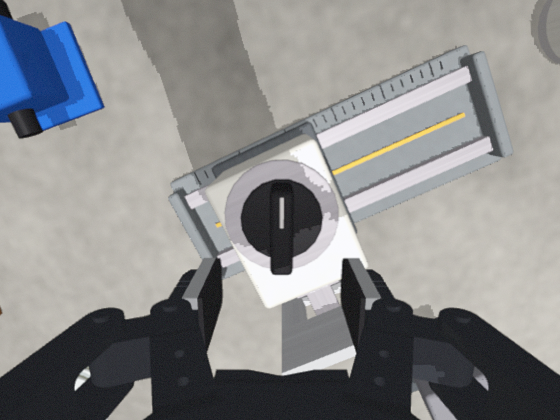

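The knob bar (282, 180–272) is vertical and central between the fingers. I descend and grip.

Call:
apply_moves --targets '[0.1, 0, 0, 0, 0, 0, 0.6, 0.2, 0, 0, 0, 0, 0, 0.6, 0.305, 0, 0, 0, 0, 0, 0.6, 0.305, 0, 0, 0, 0, 0, 0.6, 0.305, 0, 0, 0, 0, 0, 0, 0.305, 0, 0, 0, 0, 0, 0, 0.305, 0, 0, 0, 0, 0, 0, 0.305, 0, 0, 0, 0, 0, 0, 0.305, 0, 0, 0, 0, 0, 0]'

```text
clock: 12.87
eef_pos: [0.5098, 0.0318, 0.155]
tool_rot: [-0.433, 0.559, 0.431, 0.561]
ft_force: [-0.7, -2.1, 6.3]
grip_width: 0.0125
```

```bash
python3 - <<'E'
from h import *
o=bot.get_obs();print(o)
p=o['eef_pos'];a=np.radians(10);s=np.array([-np.sin(a),np.cos(a)])
t=.43;q=p[:2]+.045*t*s; M=R.from_quat(o['tool_rot']).as_matrix();yw=np.degrees(np.arctan2(M[1,2],M[0,2]));print(yw)
plan((*q,p[2],yw-np.degrees(t)))
E
```

```text
{'clock': 12.8667, 'joint_pos': array([ 0.06290844,  0.30468376, -0.11291769,  1.14877132, -0.00117097,
        0.31994161]), 'joint_vel': array([-0.00071133, -0.00178188, -0.00287303, -0.00286378, -0.0001575 ,
       -0.00312446]), 'tau': array([  1.32032923, -35.63573599,  22.16870606,  -0.45249699,
         0.62854433,  -0.17587233]), 'eef_pos': array([0.50979865, 0.03175692, 0.15495643]), 'tool_rot': array([-0.43301152,  0.5588928 ,  0.43057477,  0.56102159]), 'ft_force': array([-0.73529188, -2.1294403 ,  6.33635208]), 'ft_torque': array([-0.46915506,  0.24270862, -0.16300418]), 'grip_width': 0.012519522398138836}
75.27297227918606
[-0.     0.032  0.07 ] [0.86  0.003 0.009] dist 0.01935 deg 24.6
```

Call:
apply_moves --targets '[-0.008, 0.003, 0.007, 0.086, 0, 0, 0, -0.008, 0.008, 0.0175, 0.215, 0, 0, 0, -0.008, 0.012, 0.0263, 0.323, 0, 0, 0, -0.008, 0.016, 0.035, 0.43, 0, 0, 0, -0.008, 0.02, 0.0438, 0.538, 0, 0, 0, -0.008, 0.024, 0.0526, 0.645, 0, 0, 0, -0.008, 0.028, 0.0614, 0.753, 0, 0, 0, -0.008, 0.0324, 0.0703, 0.86, 0, 0, 0, -0.008, 0.0324, 0.0703, 0.86, 0, 0, 0]'

```text
clock: 13.62
eef_pos: [0.5061, 0.0505, 0.1551]
tool_rot: [-0.303, 0.639, 0.301, 0.64]
ft_force: [3.8, -4.8, -3.1]
grip_width: 0.0122
```

```bash
python3 - <<'E'
from h import *
snap('scene','sc9');o=bot.get_obs();M=R.from_quat(o['tool_rot']).as_matrix();print(o['clock'],o['eef_pos'],np.degrees(np.arctan2(M[1,2],M[0,2])),o['ft_force'],o['ft_torque'])
crop('sc9',240,140,400,330,3,'c12')
E
python3 g.py sc9
```

```text
13.6667 [0.5060834  0.05037977 0.15505834] 50.67545758207735 [ 3.60201903 -4.3866475  -4.36007015] [-0.82122298 -0.74545793 -0.37822451]
house 278 c [516.   54.5] size [94.7 86.4] ang 9.8 zmed 0.1311
gauge top 119 c [596.1  68.4] size [11.5 80.2] ang 10.2 zmed 0.175
bar 244 c [547.6  70.3] size [ 75.9 104.6] ang 89.5 zmed 0.1747
camtop 661 c [750.3 154.9] size [87.7 66.8] ang 7.9 zmed 0.0939
9.4 60.22539589828103
9.9 58.77241314465856
10.4 57.31495464422846
```

View pics/c12.png

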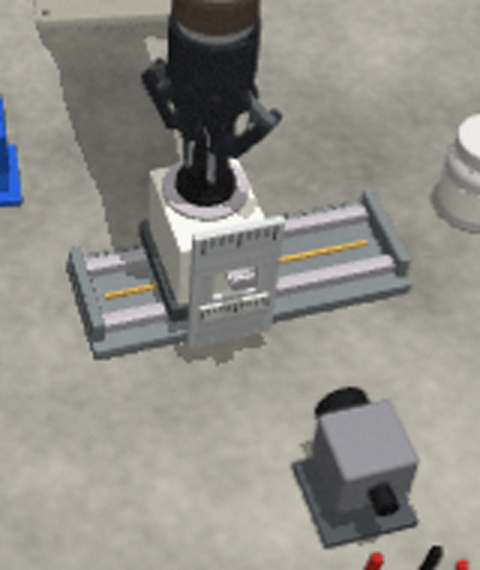

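The carriage travels with the knob and the gauge stays hung and moved about 19 mm as planned. I continue.

Call:
apply_moves --targets '[0, 0.007, 0.006, 0.108, 0, 0, 0, 0, 0.0147, 0.0126, 0.215, 0, 0, 0, 0, 0.022, 0.019, 0.323, 0, 0, 0, 0, 0.0294, 0.0253, 0.43, 0, 0, 0, 0, 0.0367, 0.0316, 0.538, 0, 0, 0, 0, 0.044, 0.0379, 0.645, 0, 0, 0, 0, 0.0514, 0.0442, 0.753, 0, 0, 0, 0, 0.0587, 0.0505, 0.86, 0, 0, 0, 0, 0.0587, 0.0505, 0.86, 0, 0, 0]'

```text
clock: 14.42
eef_pos: [0.5023, 0.0692, 0.155]
tool_rot: [-0.16, 0.689, 0.158, 0.689]
ft_force: [2.6, -5.5, -1.5]
grip_width: 0.0124
```

Call:
apply_moves --targets '[0, 0.0093, 0.0027, 0.108, 0, 0, 0, 0, 0.0186, 0.0053, 0.215, 0, 0, 0, 0, 0.028, 0.008, 0.323, 0, 0, 0, 0, 0.0372, 0.0107, 0.43, 0, 0, 0, 0, 0.0465, 0.0133, 0.538, 0, 0, 0, 0, 0.0558, 0.016, 0.645, 0, 0, 0, 0, 0.0651, 0.0187, 0.753, 0, 0, 0, 0, 0.0744, 0.0213, 0.86, 0, 0, 0, 0, 0.0744, 0.0213, 0.86, 0, 0, 0]'

```text
clock: 15.17
eef_pos: [0.4983, 0.088, 0.155]
tool_rot: [-0.009, 0.707, 0.007, 0.707]
ft_force: [0.9, -5.5, -1.3]
grip_width: 0.0125
```

```bash
python3 - <<'E'
from h import *
for n in ['scene','wrist']: snap(n,n[:2]+'10')
o=bot.get_obs();M=R.from_quat(o['tool_rot']).as_matrix();print(o['clock'],o['eef_pos'],np.degrees(np.arctan2(M[1,2],M[0,2])),o['ft_force'],o['ft_torque'],o['grip_width'])
E
python3 g.py sc10; python3 g.py wr10
```

```text
15.2667 [0.4983538  0.08797323 0.1550436 ] 1.3963123232159405 [ 0.0569119  -6.00074692 -1.46088717] [-1.15462881 -0.26484257 -0.38506846] 0.012559707867566716
house 290 c [511.   93.1] size [103.4  85.7] ang 10.3 zmed 0.1311
gauge top 120 c [588.9 107.3] size [12.7 80.4] ang 9.9 zmed 0.1751
bar 260 c [543.3 105.8] size [110.5  78.8] ang 1.7 zmed 0.1735
camtop 658 c [750.1 154.2] size [89.  65.4] ang 9.3 zmed 0.0938
9.4 19.94075492267077
9.9 18.484934169175794
10.4 17.02770571637651
house 14360 c [513.7  92.5] size [111.5  85.5] ang 9.7 zmed 0.1294
gauge top 5233 c [587.2 104.1] size [10.2 81.4] ang 10.3 zmed 0.1742
bar 12901 c [535.6  95.1] size [114.6  81.4] ang 9.9 zmed 0.1735
camtop few
```

View pics/wr10.png

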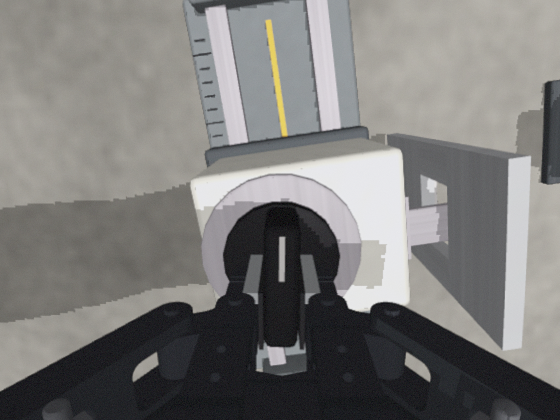

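Call:
apply_moves --targets '[0, 0.0093, -0.0014, 0.105, 0, 0, 0, 0, 0.0187, -0.0028, 0.21, 0, 0, 0, 0, 0.028, -0.0042, 0.315, 0, 0, 0, 0, 0.0373, -0.0056, 0.42, 0, 0, 0, 0, 0.0467, -0.007, 0.525, 0, 0, 0, 0, 0.056, -0.0085, 0.63, 0, 0, 0, 0, 0.0653, -0.0099, 0.735, 0, 0, 0, 0, 0.0747, -0.0113, 0.84, 0, 0, 0, 0, 0.0747, -0.0113, 0.84, 0, 0, 0, 0, 0.0747, -0.0113, 0.84, 0, 0, 0]'

```text
clock: 16.1
eef_pos: [0.4945, 0.1067, 0.1551]
tool_rot: [0.138, 0.693, -0.14, 0.693]
ft_force: [-0.1, -5.0, 0.5]
grip_width: 0.0128
```

```bash
python3 - <<'E'
from h import *
for n in ['scene','side']: snap(n,n[:2]+'11')
o=bot.get_obs();M=R.from_quat(o['tool_rot']).as_matrix();print(o['clock'],o['eef_pos'],np.degrees(np.arctan2(M[1,2],M[0,2])),o['ft_force'])
crop('sc11',260,150,400,330,3,'c13')
E
python3 g.py sc11; python3 g.py si11
```

```text
16.2 [0.49451393 0.10667714 0.15503039] -22.64849788767046 [-0.64148571 -4.86266818  0.70150081]
house 278 c [508.1 112.1] size [106.2  85.8] ang 9.7 zmed 0.1311
gauge top 121 c [585.4 125.8] size [14.  80.5] ang 10.2 zmed 0.1751
bar 252 c [540.2 124.4] size [114.5  79.2] ang 1.6 zmed 0.174
camtop 659 c [750.5 152.9] size [86.7 67.1] ang 10.3 zmed 0.0939
9.4 -0.23511932995767992
9.9 -1.6955202371231017
10.4 -3.155792023857991
house 317 c [512.2 109.2] size [117.6  85.9] ang 9.7 zmed 0.13
gauge top 43 c [587.2 102.8] size [ 9.8 41.2] ang 5.1 zmed 0.1749
bar 186 c [534.5 104.5] size [120.6  45.3] ang 0.8 zmed 0.1746
camtop 283 c [803.4 158.7] size [200.   65.9] ang 8.2 zmed 0.0936
9.4 19.83775841503497
9.9 17.89578626737613
10.4 15.952451286306697
```

View pics/c13.png

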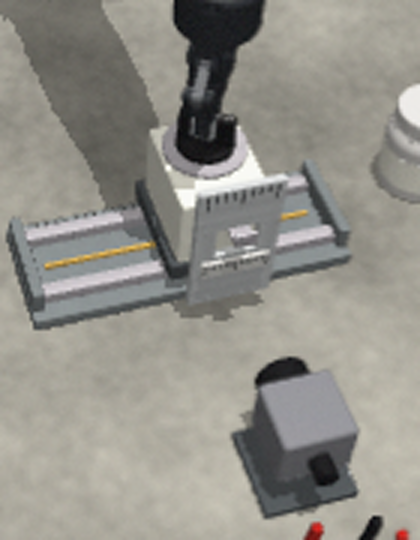

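The gauge is now within about 2 mm of the lens line by the scene camera. I release and retreat upwards.

Call:
apply_moves --targets '[0, 0, 0, 0, 0, 0, 0.2, 0, 0, 0, 0, 0, 0, 0.4, 0, 0, 0, 0, 0, 0, 0.4, 0, 0, 0, 0, 0, 0, 0.4, -0.06, 0, 0, 0, 0, 0, 0.4, -0.15, 0, 0, 0, 0, 0, 0.4, -0.27, 0, 0, 0, 0, 0, 0.4, -0.4, 0, 0, 0, 0, 0, 0.4, -0.48, 0, 0, 0, 0, 0, 0.4, -0.48, 0, 0, 0, 0, 0, 0.4, -0.48, 0, 0, 0, 0, 0, 0.4]'

```text
clock: 17.12
eef_pos: [0.4957, 0.1085, 0.276]
tool_rot: [0.139, 0.692, -0.138, 0.695]
ft_force: [-0.2, 0.4, -0.2]
grip_width: 0.034
```

```bash
python3 - <<'E'
from h import *
for n in ['scene','wrist']: snap(n,n[:2]+'12')
o=bot.get_obs();print(o['clock'],o['eef_pos'],o['ft_force'])
E
python3 g.py sc12; python3 g.py wr12
```

```text
17.2167 [0.49427496 0.10811915 0.2735717 ] [-0.02610704  0.30242987 -0.32226783]
house 274 c [510.1 111.7] size [103.8  85.1] ang 9.8 zmed 0.1309
gauge top 118 c [586.2 125.6] size [11.3 79.9] ang 9.7 zmed 0.1749
bar 274 c [538.5 124.3] size [115.6  78.6] ang 1.6 zmed 0.1738
camtop 661 c [750.2 153.2] size [88.3 65.9] ang 10.8 zmed 0.0938
9.4 0.4170407901723614
9.9 -1.0348701174536146
10.4 -2.4867022157134855
house 6581 c [507.2 109.9] size [104.   85.7] ang 10.1 zmed 0.1293
gauge top 1564 c [584. 123.] size [ 8.9 80.1] ang 10.4 zmed 0.1742
bar 3108 c [532.7 113.6] size [113.3  80.1] ang 10.4 zmed 0.1736
camtop 4382 c [739.4 149.3] size [64.6 67.9] ang 68.4 zmed 0.0932
9.4 0.5468973746055852
9.9 -0.8283813520428254
10.4 -2.2035969942440623
```

View pics/wr12.png

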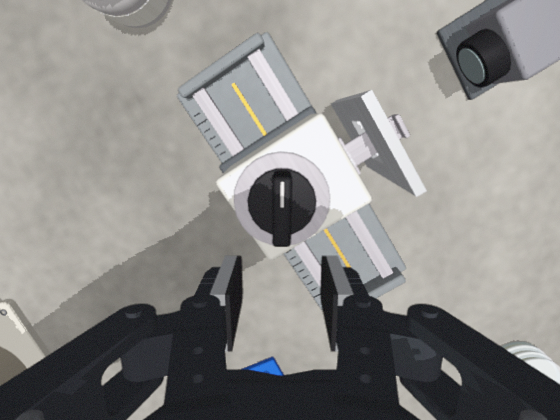

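View pics/sc12.png

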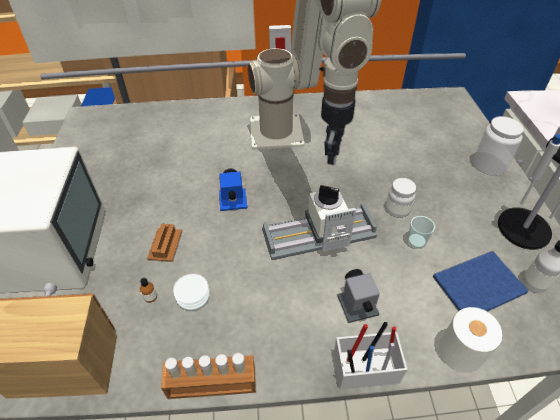

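```bash
python3 - <<'E'
from h import *
a=np.radians(10.1);s=np.array([-np.sin(a),np.cos(a)])
z=load('wr12');p=ray_z(z,[(471,62)],.065)[0];print('lens',p,cloud(z)[62,471],(p[:2]-np.array([.584,.123]))@s)
z=load('wr7');p=ray_z(z,[(414,103)],.065)[0];print('lens',p,cloud(z)[103,414],(p[:2]-np.array([.584,.123]))@s)
E
```

```text
lens [0.7044488  0.14759749 0.065     ] [0.70257216 0.14783007 0.06857662] 0.003093592812168422
lens [0.70369718 0.14570869 0.065     ] [0.70284776 0.14548027 0.06738138] 0.0013658735064563006
```

The lens glass itself lies 1–3 mm from the gauge centre in y, within the 10 mm limit, and everything is let go. I hand in.

```bash
python3 - <<'E'
from h import *
print(bot.job_done())
E
```

```text
the job is handed in; nothing more can be done
None
```

I hung the gauge by its window on the carriage's hook, graduated face towards the grey camera. I then turned the feed knob about 1.7 rad clockwise until the gauge stood in front of the lens. I let go of everything and handed the job in at about 17 s of the 69 s allowed; no verdict was reported.

**Hanging:** the last pictures show the gauge upright and square to the hook within about half a degree. Its top edge is at 174 mm, where it should be when hung, and it sits at the middle of the strap.

**Centring:** the gauge is off the lens line by 1 to 3 mm, against a limit of 10 mm. The measurements differ in sign: the camera body's centre gives about −1 to −2 mm, the lens glass +1 to +3 mm.

**Bystanders:** none of my moves came near the dishes, dropper bottle, cup or jar, and they look unmoved in the last scene picture. I did not measure their positions again.

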